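# Start the jack screw in its threaded boss

## Task

The hex bolt of the small screw jack is only standing on the first thread of its boss. To start it without crossing the thread, turn it backward (anticlockwise from above) until you feel it drop one thread, then turn it forward (clockwise) one full turn, and finish still gripping its hexagon head, so that it is held started and still. Leave the collar, the bearing and the ring gauge beside the jack where they are.

Things in the scene. Friction and masses are not known exactly. Their poses are not given: they have to be found in the camera images.
- jack_base: Screw jack base, fixed to the bench: dark steel plate 100 x 100 x 12 mm with a screw head (18 mm above the bench) in each corner and an upright round steel boss in the middle, 56 mm in diameter, its top 77 mm above the bench. Origin: centre of the plate's underside, on the bolt's axis; z up.
- bolt: Steel hex bolt upright in the boss, about 0.45 kg. Head 36 mm across flats (41.6 across corners), 24 mm high, on a flange 45 mm wide, 4 mm thick; 28 mm threaded shank below, right-hand, pitch 6 mm. Origin on the axis at mid-height of the head, about 122 mm above the bench; z up. Flats look along its x axis, both ways, and at every 60 degrees from it. Cannot tilt; turns easily (under 0.1 N m).
- bolt_turn (a joint): angle the bolt has been turned, rad, positive forward (clockwise from above), counting on over full turns; -0.3 to 0.3 at the start. Its zero does not tell where the thread begins: the drop comes 0.3 to 1.5 rad backward of the start.
- bolt_drop (a joint): how far the bolt is down, m: 0 on the crest of the first thread, 0 to 0.002 at the start, lowest 0.021. Turned backward it rises a little, then can fall 0.006; from there each turn forward lowers it 0.006. Play 0.001. Let go, it falls by its own weight; gripped firmly it stays up in the fingers, so press it down lightly to feel the drop and to follow the thread.
- collar_near: loose bright metal collar, 41 mm wide and high, left of the jack; origin centre of underside. Bystander.
- bearing_near: loose ball bearing 32 mm wide, 9 mm high, right of the jack; origin centre of underside. Bystander.
- ring_near: loose ring gauge 65 mm wide, 14 mm high, lying in front of the jack and to its left; origin centre of underside. Bystander.

How it is judged (in metres and radians):
On the way:
1. turned backward, the bolt has dropped one thread (value of joint bolt_drop between 0.0043 and 0.0085 m and value of joint bolt_turn below 0.2 rad), for 0.1 s.
At the end, for the whole second after the job is handed in: The program finishes holding: the fingers grip the bolt (over 1.5 N), it stands still (under 0.1 rad/s), and it is one turn into the thread past the drop: 10.3 to 14.2 mm below the first crest (nominally 12, so about a quarter turn less or a third more), with bolt_turn above 3.3 rad (value of joint bolt_drop between 0.0103 and 0.0142 m and value of joint bolt_turn above 3.3 rad and contact force between the fingers and bolt above 1.5 N and velocity of joint bolt_turn between -0.1 and 0.1 rad/s); the arm keeps its last pose, push and grip.
It fails at once if a bystander (collar, bearing or ring gauge) was moved more than 15 mm (distance of any of collar_near, bearing_near, ring_near from where it was at the start of the episode above 0.015 m).
It also fails if it takes over 67 s, if anything falls off the work surface, if the arm or the gripper's body presses on something with over 40 N, if the wrist force passes 120 N, or if a joint passes its speed limit or range.

## Robot

A 6-joint arm with a two-finger parallel gripper is mounted at the origin on a cart in front of the work surface, level with it; the furniture and walls round the work are solid. World frame = base frame: x ahead of the robot, y to its left, z up, the work surface at z = 0. Lengths are in m, angles in degrees, forces in N, time in s.
With the tool pointing down it reaches from about 0.35 to 0.875 m from the base axis. Payload 4.2 kg.
Tool frame: the origin (TCP) lies midway between the tips of the shut fingers; the grasp point (between the pads) lies 19 mm behind it (r.pinch_z is the distance from the TCP to the grasp point, in m); z points along the fingers, y is the line along which they close (so a half turn about z gives the same grasp; the last joint's range is limited). The gripper opens to 87 mm and grips with 3 to 60 N. Pads are 19 mm wide; open, the fingers measure 117 mm over their backs; the gripper's body (75 mm by 190 mm) begins 51 mm behind the grasp point.
Start: joints at [88.27, 22.042, 0.453, 0, -68.411, -14.817], TCP at [0.178, 0.599, 0.19] pointing down, gripper open.
Joint ranges: [-179.83, 179.83], [-69.29, 118.12], [-61.27, 80.66], [-181.25, 117.63], [-171.15, -9.14], [-177.46, 177.46]. Speed limits (degrees/s): [159.86, 159.86, 180, 180, 180, 180].

## Interface

Orientations are given as a 3x3 rotation matrix whose columns are the frame's x, y, z axes.
In Python, from station import r, imaging, models gives the robot as it stands. The module is installed in compiled form; this text tells all that it offers.
- The arm moves only by the tool apply_moves, never from a script. Its argument "moves" is a list of rows, each a list of 2 entries, a list of its own where there are three numbers: the shift along the tool's x, y, z in m, then the turn about the tool's z in degrees. A call has 1 to 5 rows; each row shifts and turns the commanded pose from where the row before left it, along the tool's axes as they then stand; what a row does not reach is not made up. A row lasts 1/12 s, in which the tool goes at most 41.7 mm and 7.16 degrees, less where a joint would pass 70% of its speed; a pose out of reach is approached as far as the arm can. A call is refused whole if a number of a shift passes 0.0417 or a number of a turn 7.16, either way. A call with a gripper value outside its range is refused whole. "hand" is the finger opening in m, from 0 to 0.087, set as the call begins (left out, the last holds). The fingers move at their own pace and stop on an object; the grip force is fixed at half the most. Time passes only in rows, so rows that do not move let the fingers close. It gives the time, the measured TCP pose, the force, the opening and the grip force at its end, in the units of the state.
- r.sense(): the state, without advancing time (a new reading comes with each control period).
- imaging.capture(name): name is "side" or "top" or "wrist"; returns a dict with "frame" (384x512x3 uint8, blue, green, red), "intrinsics" (3x3 intrinsics, pixels), "eye" and "orientation" of the camera in the world. Camera axes: x right, y down, z forward; pixel columns grow to the right and rows downward; lengths in m; the calibration is good to about 2 mm. The wrist camera is an equidistant fisheye: a pixel r from the principal point sees the ray r / f radians off the axis. A picture is of the moment at which its call begins. There is no depth.
- r.finish_job(): hands the job in; it is judged then, once.
Trained networks look in a picture, given as the dict that the camera call returned (one of the last four; its "shot" number tells which), for a name from the list of things; names that differ only in an ending like _2 or _b are one class to them, and where a whole thing is asked for, a point or a joint stands for the part that bears it (a point fixed in the world has none). Each returns a list of dicts, best first, with "confidence" (0 to 1); they miss things now and then, are a little off and sometimes report something else, mostly with a low value. They report only what shows in the picture. A call takes as long as a camera call.
- models.cut_out(picture, target): "region" (384x512 bool, what is visible of it) and "extent" ([left, top, width, height] as shares, 0 to 1, of the picture: columns of its width, rows of its height, round what is visible of it).
- models.place_of(picture, target): "at" ([column, row] as shares, 0 to 1, of the picture: columns of its width, rows of its height: a listed point, or the origin of a listed thing).
The state is a dict: "time_s": time; "joints": joint angles; "joint_velocities": joint speeds; "effort": joint torques, N m; "tcp_pos": TCP position; "ee_rot": TCP orientation; "wrist_force": force on the tool from outside, world axes, zero at the start; "moment": the same for the moment, N m; "gripper_width": opening from 0.0 (shut) to 1.0 (fully open); "gripper_force": force on a finger pad.
Only numpy, scipy, OpenCV 4.12 (cv2) and the standard library are available. Lean on these libraries where they do the work, as an engineer would, in place of code of your own. Each camera call takes 0.05 s, during which the arm holds its last target. There are 200 camera calls.

## Working session

There is one attempt and no reset: what is moved stays moved. The work goes in short steps, Python scripts to look and compute and a tool call to move; the robot and the scene stay as the last step left them, time stands still between calls to the robot, and variables do not carry over. Pictures are saved under pics/ and viewed, at most 10 in all, crops included, and the job is handed in when it is done.

Besides the shell and the picture viewer there is one more tool, called after ">>>" as name(argument=value, ...), one argument or row to a line, values as JSON. apply_moves: Moves the arm, as the interface text tells. Its arguments: {"type":"object","properties":{"moves":{"type":"array"},"hand":{"type":"number"}},"required":["moves"]}

```bash
mkdir -p pics; cat > h.py <<'E'
from station import r, imaging, models
import numpy as np, cv2
def ray(p,uv):
    K=np.array(p["intrinsics"]);x=(uv[0]-K[0,2])/K[0,0];y=(uv[1]-K[1,2])/K[1,1]
    return np.array(p["orientation"])@np.array([x,y,1.])
def at_z(p,uv,z):
    d=ray(p,uv);e=np.array(p["eye"]);return e+d*(z-e[2])/d[2]
def proj(p,X):
    c=np.array(p["orientation"]).T@(np.array(X)-np.array(p["eye"]));q=np.array(p["intrinsics"])@c;return q[:2]/q[2]
E
python3 - <<'E'
from h import *
s=r.sense();print({k:np.round(v,3).tolist() for k,v in s.items()})
Z=dict(jack_base=0,bolt=.122,collar_near=0,bearing_near=0,ring_near=0)
ims=[]
for n in("top","side"):
    p=imaging.capture(n);ims.append(p["frame"]);print(n,np.round(p["eye"],3),np.round(p["orientation"],2).tolist(),np.round(p["intrinsics"],0).tolist())
    for t,z in Z.items():
        for d in models.place_of(p,t)[:2]:
            uv=np.array(d["at"])*[512,384];print(t,round(d["confidence"],2),uv.round(1),at_z(p,uv,z).round(4))
cv2.imwrite("pics/a.png",cv2.resize(np.vstack(ims),None,fx=.78,fy=.78))
t=np.vstack(ims);cv2.imwrite("pics/a.png",cv2.resize(np.hstack(ims),(800,300)))
cv2.imwrite("pics/top.png",ims[0])
E
```

```text
{'time_s': 0.0, 'joints': [88.27, 22.089, 0.378, -0.029, -68.411, -14.818], 'joint_velocities': [-0.066, -0.079, 0.015, 0.029, -0.028, 0.043], 'effort': [-0.001, -39.067, 18.741, 4.22, 0.011, -0.0], 'tcp_pos': [0.178, 0.598, 0.189], 'ee_rot': [[0.959, -0.285, -0.001], [-0.285, -0.959, -0.002], [0.0, 0.002, -1.0]], 'wrist_force': [0.792, 0.036, 0.865], 'moment': [-0.037, 0.019, -0.027], 'gripper_force': 0.0, 'gripper_width': 0.998}
top [0.397 0.208 0.948] [[-0.02, -0.99, 0.15], [-1.0, 0.02, -0.02], [0.02, -0.15, -0.99]] [[369.0, 0.0, 263.0], [0.0, 369.0, 192.0], [0.0, 0.0, 1.0]]
jack_base 0.67 [253.1 183.2] [0.5671 0.2135 0.    ]
bolt 0.77 [249.6 179.1] [0.5548 0.2206 0.122 ]
collar_near 0.5 [170.8 195. ] [0.5393 0.4267 0.    ]
bearing_near 0.4 [333.5 204.6] [0.5076 0.0056 0.    ]
ring_near 0.83 [193.3 235.4] [0.4344 0.3677 0.    ]
side [ 0.045 -0.077  0.825] [[0.51, -0.69, 0.51], [-0.86, -0.4, 0.32], [-0.01, -0.6, -0.8]] [[424.0, 0.0, 256.0], [0.0, 424.0, 185.0], [0.0, 0.0, 1.0]]
jack_base 0.6 [262.6 196.5] [0.5554 0.2178 0.    ]
jack_base 0.3 [187.  163.3] [ 0.5494  0.4366 -0.    ]
bolt 0.68 [258.3 160.2] [0.5594 0.2307 0.122 ]
collar_near 0.59 [189.6 167.1] [0.5425 0.4235 0.    ]
ring_near 0.89 [184.3 201.1] [0.4508 0.3726 0.    ]
```

View pics/a.png

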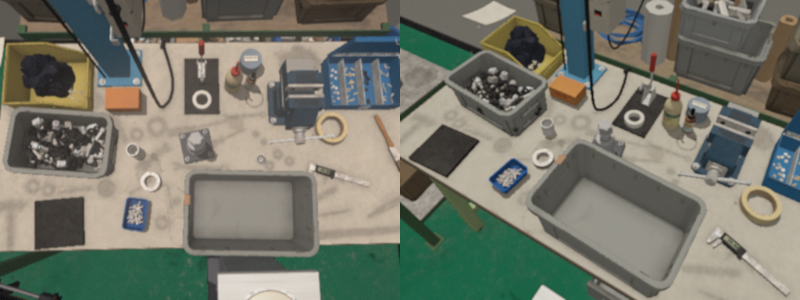

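>>> apply_moves(
  moves=[
    [[0,0,-0.03],0],
    [[0.03,0.016,-0.03],0],
    [[0.0314,0.0168,0],0],
    [[0.0314,0.0168,0],0],
    [[0.0314,0.0168,0],0],
  ],
  hand=0.087,
)

```text
time_s: 1.02
tcp_pos: [0.2768, 0.5012, 0.2488]
ee_rot: [[0.959, -0.284, 0.0], [-0.284, -0.959, 0.002], [-0.0, -0.002, -1.0]]
wrist_force: [0.2, 0.2, 0.5]
gripper_width: 0.999
gripper_force: 0.0
```

>>> apply_moves(
  moves=[
    [[0.0314,0.0168,0],0],
    [[0.0314,0.0168,0],0],
    [[0.0314,0.0168,0],0],
    [[0.0314,0.0168,0],0],
    [[0.0314,0.0168,0],0],
  ],
)

```text
time_s: 1.43
tcp_pos: [0.4037, 0.3754, 0.2484]
ee_rot: [[0.959, -0.284, 0.0], [-0.284, -0.959, 0.001], [0.0, -0.001, -1.0]]
wrist_force: [1.1, 0.5, 0.7]
gripper_width: 0.997
gripper_force: 0.0
```

>>> apply_moves(
  moves=[
    [[0.0314,0.0168,0],0],
    [[0.0314,0.0168,0],0],
    [[0.0314,0.0168,0],0],
    [[0.0314,0.0168,0],0],
    [[0,0,0],0],
  ],
)

```text
time_s: 1.85
tcp_pos: [0.5071, 0.2727, 0.2478]
ee_rot: [[0.957, -0.29, 0.0], [-0.29, -0.957, -0.001], [0.001, 0.001, -1.0]]
wrist_force: [-0.4, 0.5, 0.1]
gripper_width: 0.999
gripper_force: 0.0
```

```bash
python3 - <<'E'
from h import *
s=r.sense();print({k:np.round(v,3).tolist() for k,v in s.items() if k in('time_s','joints','tcp_pos','ee_rot','wrist_force')})
p=imaging.capture("wrist");print(np.round(p["eye"],3),np.round(p["orientation"],3).tolist(),np.round(p["intrinsics"],0).tolist())
print([(np.array(d["at"])*[512,384],d["confidence"]) for d in models.place_of(p,"bolt")])
t=imaging.capture("top")
print([(np.array(d["at"])*[512,384],d["confidence"]) for d in models.place_of(t,"bolt")])
cv2.imwrite("pics/w1.png",p["frame"])
E
```

```text
{'time_s': 1.85, 'joints': [44.427, 15.253, -1.192, 0.073, -73.586, 28.672], 'tcp_pos': [0.507, 0.273, 0.248], 'ee_rot': [[0.957, -0.29, 0.0], [-0.29, -0.957, -0.001], [0.001, 0.001, -1.0]], 'wrist_force': [-0.423, 0.538, 0.15]}
[0.579 0.251 0.443] [[-0.291, -0.919, -0.265], [-0.957, 0.28, 0.08], [0.001, 0.276, -0.961]] [[297.0, 0.0, 258.0], [0.0, 297.0, 190.0], [0.0, 0.0, 1.0]]
[(array([290.2016, 117.888 ]), 0.58)]
[(array([253.2864, 177.2928]), 0.43)]
```

View pics/w1.png

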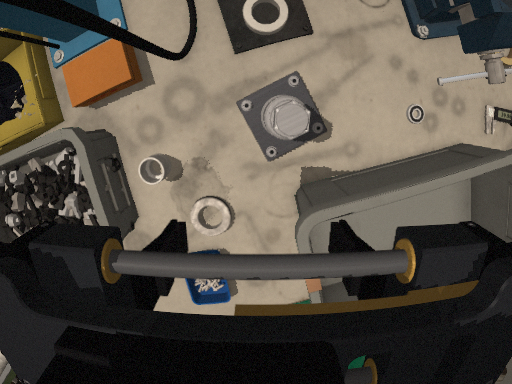

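```bash
cat >> h.py <<'E'
def fproj(p,X):
    c=(np.asarray(X)-np.array(p["eye"]))@np.array(p["orientation"]);K=np.array(p["intrinsics"])
    rho=np.hypot(c[...,0],c[...,1]);th=np.arctan2(rho,c[...,2])
    return K[0,2]+K[0,0]*th*c[...,0]/rho, K[1,2]+K[1,1]*th*c[...,1]/rho
def fray(p,uv):
    K=np.array(p["intrinsics"]);a=(uv[0]-K[0,2])/K[0,0];b=(uv[1]-K[1,2])/K[1,1];t=np.hypot(a,b)
    return np.array(p["orientation"])@np.array([a/t*np.sin(t),b/t*np.sin(t),np.cos(t)])
def f_at_z(p,uv,z):
    d=fray(p,uv);e=np.array(p["eye"]);return e+d*(z-e[2])/d[2]
def rect(p,c,z,half=.045,n=540):
    # rows: +x up, cols: +y left
    g=np.linspace(half,-half,n);X=np.stack(np.meshgrid(c[1]+g,c[0]+g),-1)
    P=np.stack([X[...,1],X[...,0],np.full(X.shape[:2],z)],-1)
    u,v=fproj(p,P);return cv2.remap(p["frame"],u.astype(np.float32),v.astype(np.float32),cv2.INTER_CUBIC)
E
python3 - <<'E'
from h import *
p=imaging.capture("wrist")
for d in models.place_of(p,"bolt"): c=f_at_z(p,np.array(d["at"])*[512,384],.122);print(c)
c=c.round(3)
cv2.imwrite("pics/w2.png",rect(p,c,.134));print(c)
E
```

```text
[0.55841866 0.21676917 0.122     ]
[0.558 0.217 0.122]
```

View pics/w2.png

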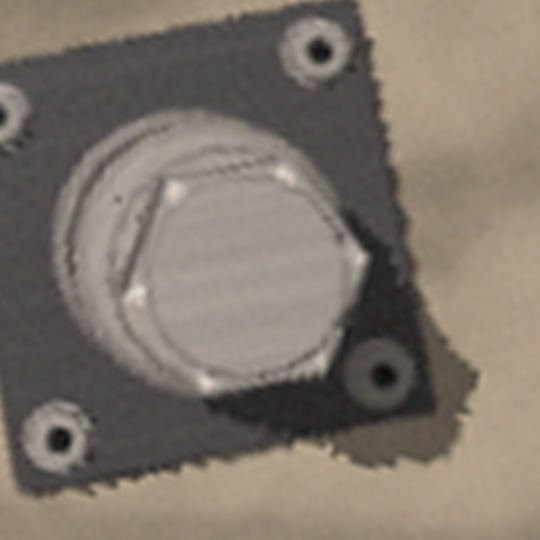

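>>> apply_moves(
  moves=[
    [[0.0314,0.0179,0],0],
    [[0.0314,0.0178,0],0],
    [[0,0,0],-7.06],
    [[0,0,0],-7.06],
    [[0,0,0],-7.06],
  ],
)

```text
time_s: 2.57
tcp_pos: [0.5538, 0.225, 0.2479]
ee_rot: [[0.996, 0.088, -0.0], [0.088, -0.996, 0.0], [-0.0, -0.0, -1.0]]
wrist_force: [-0.2, -0.2, 0.8]
gripper_width: 0.998
gripper_force: 0.0
```

>>> apply_moves(
  moves=[
    [[0,0,0],-7.06],
    [[0,0,0],-7.06],
    [[0,0,0],-7.06],
    [[0,0,0],-7.06],
    [[0,0,0],-7.06],
  ],
)

```text
time_s: 2.98
tcp_pos: [0.5533, 0.2257, 0.2482]
ee_rot: [[0.761, 0.648, 0.0], [0.648, -0.761, 0.0], [0.0, -0.0, -1.0]]
wrist_force: [-0.1, -0.3, -0.4]
gripper_width: 0.999
gripper_force: 0.0
```

>>> apply_moves(
  moves=[
    [[0,0,0.02],0],
    [[0,0,0.02],0],
    [[0,0,0.02],0],
    [[0,0,0],0],
    [[0,0,0],0],
  ],
)

```text
time_s: 3.4
tcp_pos: [0.5533, 0.225, 0.1876]
ee_rot: [[0.766, 0.643, -0.001], [0.643, -0.766, -0.002], [-0.002, 0.0, -1.0]]
wrist_force: [-0.2, 0.7, 0.3]
gripper_width: 1.001
gripper_force: 0.0
```

```bash
python3 - <<'E'
from h import *
s=r.sense();print({k:np.round(v,4).tolist() for k,v in s.items() if k in('time_s','joints','tcp_pos','ee_rot','wrist_force')})
R=np.array(s["ee_rot"]);print("tool y ang",np.degrees(np.arctan2(R[1,1],R[0,1])))
p=imaging.capture("wrist")
for d in models.place_of(p,"bolt"): print(f_at_z(p,np.array(d["at"])*[512,384],.122))
cv2.imwrite("pics/w3.png",np.hstack([rect(p,(.557,.2206),.134,n=400),cv2.resize(p["frame"][:,:],(400,400))]))
E
```

```text
{'time_s': 3.4, 'joints': [37.665, 19.5242, -3.7918, 0.0236, -66.8036, 92.3656], 'tcp_pos': [0.5533, 0.225, 0.1876], 'ee_rot': [[0.7656, 0.6433, -0.0014], [0.6433, -0.7656, -0.0016], [-0.0021, 0.0003, -1.0]], 'wrist_force': [-0.1763, 0.7339, 0.3391]}
tool y ang -49.95996163845061
[0.55834785 0.21829682 0.122     ]
```

View pics/w3.png

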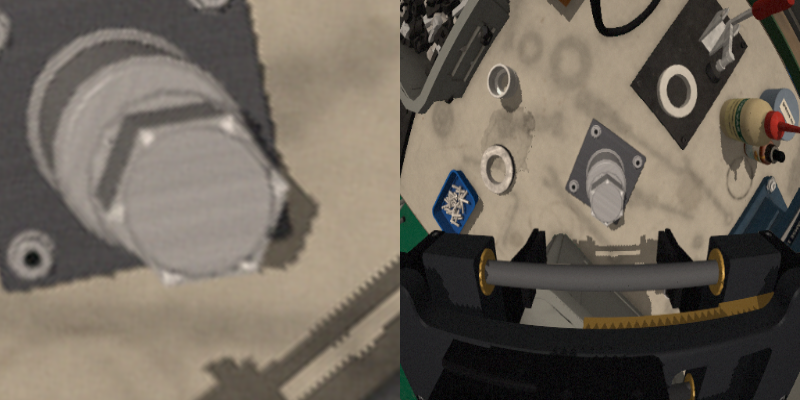

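>>> apply_moves(
  moves=[
    [[0,0.0056,0.01],0],
    [[0,0,0.02],0],
    [[0,0,0.02],0],
    [[0,0,0.01],0],
    [[0,0,0.0],0],
  ],
)

```text
time_s: 3.92
tcp_pos: [0.5564, 0.2192, 0.1257]
ee_rot: [[0.767, 0.641, -0.004], [0.641, -0.767, -0.002], [-0.005, -0.001, -1.0]]
wrist_force: [-0.5, -0.4, -1.0]
gripper_width: 1.0
gripper_force: 0.0
```

>>> apply_moves(
  moves=[
    [[0,0,0.006],0],
    [[0,0,0.006],0],
    [[0,0,0],0],
    [[0,0,0],0],
  ],
)

```text
time_s: 4.25
tcp_pos: [0.5578, 0.2203, 0.1164]
ee_rot: [[0.767, 0.642, 0.001], [0.642, -0.767, 0.0], [0.001, 0.0, -1.0]]
wrist_force: [0.9, -0.0, -0.6]
gripper_width: 1.001
gripper_force: 0.0
```

Close the fingers on the flats.

>>> apply_moves(
  moves=[
    [[0,0,0],0],
    [[0,0,0],0],
    [[0,0,0],0],
    [[0,0,0],0],
    [[0,0,0],0],
  ],
  hand=0.0,
)

```text
time_s: 4.67
tcp_pos: [0.5577, 0.2202, 0.1162]
ee_rot: [[0.767, 0.642, 0.0], [0.642, -0.767, 0.0], [0.0, 0.0, -1.0]]
wrist_force: [-0.2, 0.6, -0.3]
gripper_width: 0.705
gripper_force: 0.0
```

>>> apply_moves(
  moves=[
    [[0,0,0],0],
    [[0,0,0],0],
    [[0,0,0],0],
    [[0,0,0],0],
    [[0,0,0],0],
  ],
)

```text
time_s: 5.08
tcp_pos: [0.5576, 0.2202, 0.116]
ee_rot: [[0.767, 0.642, 0.0], [0.642, -0.767, 0.0], [0.0, 0.0, -1.0]]
wrist_force: [0.5, 0.3, -0.2]
gripper_width: 0.326
gripper_force: 0.0
```

>>> apply_moves(
  moves=[
    [[0,0,0],0],
    [[0,0,0],0],
  ],
)

```text
time_s: 5.25
tcp_pos: [0.5576, 0.2202, 0.116]
ee_rot: [[0.767, 0.642, -0.0], [0.642, -0.767, -0.0], [-0.0, 0.0, -1.0]]
wrist_force: [-0.2, -0.1, 0.8]
gripper_width: 0.172
gripper_force: 0.0
```

```bash
python3 - <<'E'
from h import *
a=imaging.capture("side");p=imaging.capture("wrist")
cv2.imwrite("pics/w4.png",np.hstack([cv2.resize(a["frame"][100:260,170:350],(450,400)),cv2.resize(p["frame"][100:340,150:362],(350,400))]))
E
```

```text
(no output)
```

View pics/w4.png

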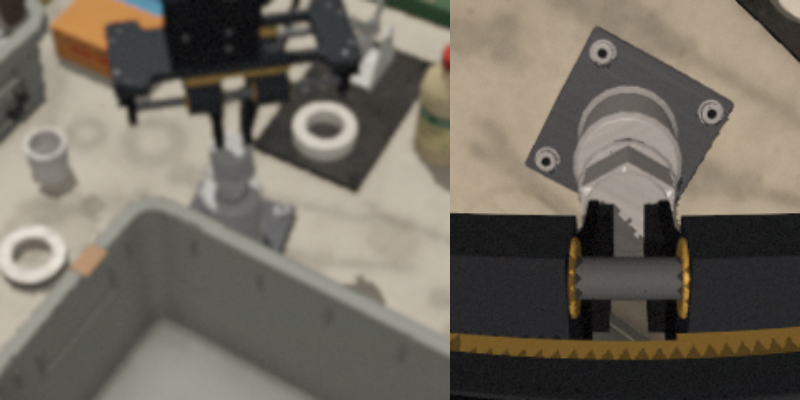

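```bash
python3 - <<'E'
from h import *
a=imaging.capture("side");p=imaging.capture("wrist");t=imaging.capture("top")
s=r.sense();T=np.array(s["tcp_pos"]);print(T)
for dz in(0,.01,.02,.03): 
  X=T+[0,0,dz]; print(dz,"side",proj(a,X).round(1),"top",proj(t,X).round(1),"wrist",np.round(fproj(p,X),1))
X=[.5567,.2205,.134];print("head top",proj(a,X),proj(t,X),fproj(p,np.array(X)))
X=[.5567,.2205,0.077];print("boss top",proj(a,X),proj(t,X),fproj(p,np.array(X)))
for n,q in(("side",a),("top",t),("wrist",p)):
  print(n,[(np.round(np.array(d["at"])*[512,384],1),d["confidence"]) for k in("bolt","jack_base") for d in models.place_of(q,k)])
w=p["frame"].copy()
cv2.imwrite("pics/w5.png",np.hstack([cv2.resize(a["frame"][110:210,220:300],(480,600),interpolation=cv2.INTER_CUBIC),cv2.resize(w[180:300,226:290],(320,600),interpolation=cv2.INTER_CUBIC)]))
E
```

```text
[0.55761954 0.22018199 0.11601585]
0 side [262.1 164.4] top [249.8 178.4] wrist [258.5 217.2]
0.01 side [262.1 161.4] top [249.8 177.6] wrist [258.5 222.6]
0.02 side [262.  158.4] top [249.7 176.7] wrist [258.5 228.5]
0.03 side [262.  155.3] top [249.6 175.8] wrist [258.5 235.1]
head top [261.70403467 159.21109147] [249.56198136 177.28361974] (np.float64(257.2332849758066), np.float64(227.99824267537775))
boss top [261.78729083 175.70735667] [249.97770391 181.85473497] (np.float64(257.43153159755025), np.float64(200.63672578346743))
side [(array([261.9, 160.9]), 0.88), (array([261.9, 192.1]), 0.93)]
top [(array([249.5, 186.1]), 0.85), (array([331.2, 205.5]), 0.57)]
wrist [(array([259.4, 218.9]), 0.9), (array([256.8, 178.5]), 0.69)]
```

View pics/w5.png

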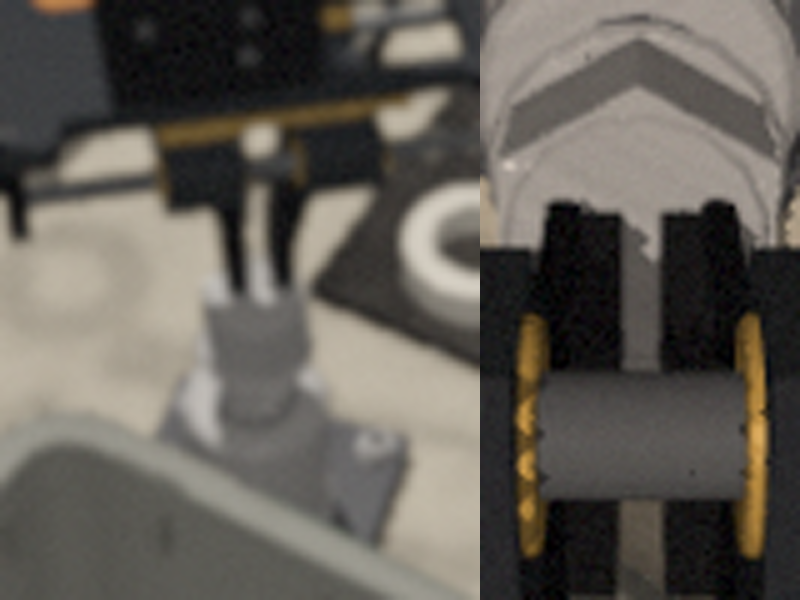

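>>> apply_moves(
  moves=[
    [[0,0,0],0],
    [[0,0,0],0],
    [[0,0,0],0],
    [[0,0,0],0],
    [[0,0,0],0],
  ],
  hand=0.065,
)

```text
time_s: 6.22
tcp_pos: [0.5576, 0.2202, 0.116]
ee_rot: [[0.767, 0.642, 0.0], [0.642, -0.767, -0.0], [0.0, 0.0, -1.0]]
wrist_force: [0.6, -0.2, -0.1]
gripper_width: 0.298
gripper_force: 0.0
```

>>> apply_moves(
  moves=[
    [[0,0,0],0],
    [[0,0,0],0],
    [[0,0,0],0],
    [[0,0,0],0],
    [[0,0,0],0],
  ],
)

```text
time_s: 6.63
tcp_pos: [0.5576, 0.2202, 0.116]
ee_rot: [[0.767, 0.642, 0.0], [0.642, -0.767, 0.0], [0.0, -0.0, -1.0]]
wrist_force: [0.1, 1.2, -0.8]
gripper_width: 0.678
gripper_force: 0.0
```

>>> apply_moves(
  moves=[
    [[0,0,0.005],0],
    [[0,0,0.005],0],
    [[0,0,0.004],0],
    [[0,0,0],0],
    [[0,0,0],0],
  ],
)

```text
time_s: 7.05
tcp_pos: [0.5574, 0.22, 0.1014]
ee_rot: [[0.767, 0.642, -0.001], [0.642, -0.767, -0.001], [-0.001, -0.0, -1.0]]
wrist_force: [-1.0, 0.1, -0.4]
gripper_width: 0.744
gripper_force: 0.0
```

```bash
python3 - <<'E'
from h import *
a=imaging.capture("side");p=imaging.capture("wrist")
s=r.sense();print(s["tcp_pos"],s["gripper_width"],s["wrist_force"],s["joints"])
w=p["frame"].copy()
cv2.imwrite("pics/w6.png",np.hstack([cv2.resize(a["frame"][110:210,220:300],(400,500),interpolation=cv2.INTER_CUBIC),cv2.resize(w[160:310,198:318],(400,500),interpolation=cv2.INTER_CUBIC)]))
E
```

```text
[0.55771551 0.22020875 0.10201676] 0.7448071263833126 [-0.14021907  0.0108018   0.22886538] [ 3.70072411e+01  2.38803470e+01 -1.02371982e+01  9.82985256e-03
 -5.58807582e+01  9.29246742e+01]
```

View pics/w6.png

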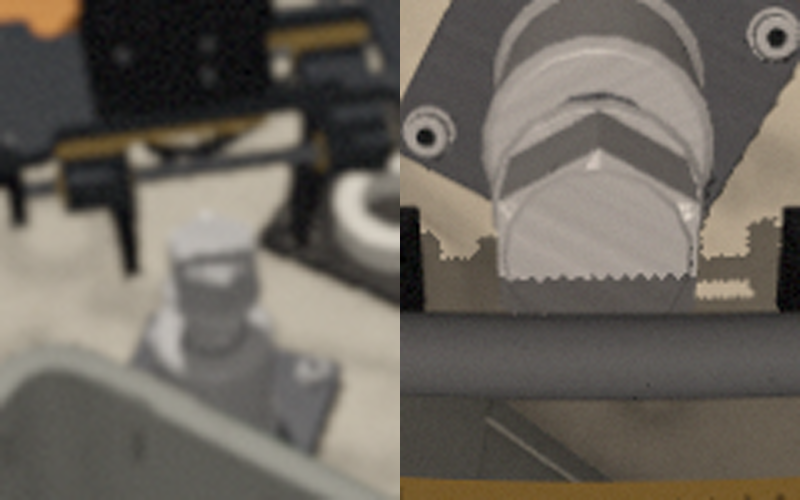

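>>> apply_moves(
  moves=[
    [[0,0,0.003],0],
    [[0,0,0.003],0],
    [[0,0,0],0],
    [[0,0,0],0],
  ],
)

```text
time_s: 7.48
tcp_pos: [0.5575, 0.2201, 0.0957]
ee_rot: [[0.767, 0.642, -0.0], [0.642, -0.767, -0.0], [-0.001, -0.0, -1.0]]
wrist_force: [-0.2, 0.8, -0.3]
gripper_width: 0.747
gripper_force: 0.0
```

>>> apply_moves(
  moves=[
    [[0,0,0],0],
    [[0,0,0],0],
    [[0,0,0],0],
    [[0,0,0],0],
    [[0,0,0],0],
  ],
  hand=0.0,
)

```text
time_s: 7.9
tcp_pos: [0.5577, 0.2202, 0.0961]
ee_rot: [[0.767, 0.642, 0.0], [0.642, -0.767, 0.0], [0.0, 0.0, -1.0]]
wrist_force: [-0.1, -0.9, 0.2]
gripper_width: 0.455
gripper_force: 0.0
```

>>> apply_moves(
  moves=[
    [[0,0,0],0],
    [[0,0,0],0],
    [[0,0,0],0],
    [[0,0,0],0],
  ],
)

```text
time_s: 8.23
tcp_pos: [0.5575, 0.2202, 0.0961]
ee_rot: [[0.767, 0.642, -0.0], [0.642, -0.767, 0.0], [-0.0, -0.0, -1.0]]
wrist_force: [-1.0, -0.0, 1.0]
gripper_width: 0.41
gripper_force: 30.0
```

>>> apply_moves(
  moves=[
    [[0,0,0.001],0],
    [[0,0,0],0],
    [[0,0,0],0],
  ],
)

```text
time_s: 8.48
tcp_pos: [0.5578, 0.2203, 0.0959]
ee_rot: [[0.767, 0.642, 0.001], [0.642, -0.767, 0.0], [0.001, 0.0, -1.0]]
wrist_force: [-1.8, -0.3, 5.5]
gripper_width: 0.411
gripper_force: 30.0
```

>>> apply_moves(
  moves=[
    [[0,0,0],-4],
    [[0,0,0],-4],
    [[0,0,0],-4],
  ],
)

```text
time_s: 8.73
tcp_pos: [0.5578, 0.2201, 0.096]
ee_rot: [[0.614, 0.789, 0.001], [0.789, -0.614, -0.0], [0.0, 0.001, -1.0]]
wrist_force: [-2.0, -0.8, 5.3]
gripper_width: 0.409
gripper_force: 30.0
```

>>> apply_moves(
  moves=[
    [[0,0,0.0005],-4],
    [[0,0,0],-4],
    [[0,0,0],-4],
  ],
)

```text
time_s: 8.98
tcp_pos: [0.558, 0.2202, 0.0961]
ee_rot: [[0.436, 0.9, 0.001], [0.9, -0.436, 0.0], [0.001, 0.001, -1.0]]
wrist_force: [-3.2, 0.4, 7.5]
gripper_width: 0.405
gripper_force: 30.0
```

>>> apply_moves(
  moves=[
    [[0,0,0],-4],
    [[0,0,0],-4],
    [[0,0,0],-4],
  ],
)

```text
time_s: 9.23
tcp_pos: [0.5578, 0.2204, 0.0953]
ee_rot: [[0.24, 0.971, 0.001], [0.971, -0.24, 0.001], [0.001, 0.001, -1.0]]
wrist_force: [-1.6, 1.9, -0.5]
gripper_width: 0.41
gripper_force: 30.0
```

>>> apply_moves(
  moves=[
    [[0,0,0.002],0],
    [[0,0,0.002],0],
    [[0,0,0.001],0],
    [[0,0,0],0],
    [[0,0,0],0],
  ],
)

```text
time_s: 9.65
tcp_pos: [0.5577, 0.2203, 0.0904]
ee_rot: [[0.244, 0.97, 0.0], [0.97, -0.244, -0.0], [-0.0, 0.0, -1.0]]
wrist_force: [-2.2, 0.3, 6.3]
gripper_width: 0.404
gripper_force: 30.0
```

```bash
python3 - <<'E'
from h import *
s=r.sense();print(s["tcp_pos"],s["gripper_width"],s["wrist_force"],s["joints"])
E
```

```text
[0.55771239 0.22026669 0.09040013] 0.40351523272530176 [-2.20559205  0.26624445  6.31349953] [ 3.70237623e+01  2.45598797e+01 -1.10349606e+01  3.46785856e-02
 -5.43948724e+01  1.28839108e+02]
```

>>> apply_moves(
  moves=[
    [[0,0,0.0001],6],
    [[0,0,0.0001],6],
    [[0,0,0.0001],6],
    [[0,0,0.0001],6],
    [[0,0,0.0001],6],
  ],
)

```text
time_s: 10.07
tcp_pos: [0.5579, 0.2207, 0.09]
ee_rot: [[0.699, 0.715, 0.001], [0.715, -0.699, 0.0], [0.001, 0.001, -1.0]]
wrist_force: [-3.3, 1.9, 6.9]
gripper_width: 0.407
gripper_force: 30.0
```

>>> apply_moves(
  moves=[
    [[0,0,0.0001],6],
    [[0,0,0.0001],6],
    [[0,0,0.0001],6],
    [[0,0,0.0001],6],
    [[0,0,0.0001],6],
  ],
)

```text
time_s: 10.48
tcp_pos: [0.5582, 0.2207, 0.0895]
ee_rot: [[0.963, 0.269, 0.002], [0.269, -0.963, 0.0], [0.002, 0.0, -1.0]]
wrist_force: [-2.8, 1.6, 6.7]
gripper_width: 0.408
gripper_force: 30.0
```

Following the thread well (0.5 mm per 30°, steady 7 N). Continue.

>>> apply_moves(
  moves=[
    [[0,0,0.0001],6],
    [[0,0,0.0001],6],
    [[0,0,0.0001],6],
    [[0,0,0.0001],6],
    [[0,0,0.0001],6],
  ],
)

```text
time_s: 10.9
tcp_pos: [0.5583, 0.2206, 0.0891]
ee_rot: [[0.969, -0.248, 0.002], [-0.248, -0.969, 0.0], [0.002, -0.0, -1.0]]
wrist_force: [-1.3, 1.0, 5.7]
gripper_width: 0.408
gripper_force: 30.0
```

>>> apply_moves(
  moves=[
    [[0,0,0.0001],6],
    [[0,0,0.0001],6],
    [[0,0,0.0001],6],
    [[0,0,0.0001],6],
    [[0,0,0.0001],6],
  ],
)

```text
time_s: 11.32
tcp_pos: [0.5582, 0.2204, 0.0885]
ee_rot: [[0.715, -0.699, 0.001], [-0.699, -0.715, -0.0], [0.001, -0.001, -1.0]]
wrist_force: [-2.0, 1.7, 5.9]
gripper_width: 0.407
gripper_force: 30.0
```

>>> apply_moves(
  moves=[
    [[0,0,0.0001],6],
    [[0,0,0.0001],6],
    [[0,0,0.0001],6],
    [[0,0,0.0001],6],
    [[0,0,0.0001],6],
  ],
)

```text
time_s: 11.73
tcp_pos: [0.5581, 0.2203, 0.088]
ee_rot: [[0.269, -0.963, 0.001], [-0.963, -0.269, -0.0], [0.001, -0.001, -1.0]]
wrist_force: [-2.4, 0.2, 6.1]
gripper_width: 0.405
gripper_force: 30.0
```

>>> apply_moves(
  moves=[
    [[0,0,0.0001],6],
    [[0,0,0.0001],6],
    [[0,0,0.0001],6],
    [[0,0,0.0001],6],
    [[0,0,0.0001],6],
  ],
)

```text
time_s: 12.15
tcp_pos: [0.558, 0.2204, 0.0874]
ee_rot: [[-0.249, -0.969, 0.001], [-0.969, 0.249, -0.0], [-0.0, -0.001, -1.0]]
wrist_force: [-1.1, -0.2, 6.6]
gripper_width: 0.404
gripper_force: 30.0
```

>>> apply_moves(
  moves=[
    [[0,0,0.0001],6],
    [[0,0,0.0001],6],
    [[0,0,0.0001],6],
    [[0,0,0.0001],6],
    [[0,0,0.0001],6],
  ],
)

```text
time_s: 12.57
tcp_pos: [0.5581, 0.2205, 0.0869]
ee_rot: [[-0.7, -0.714, 0.001], [-0.714, 0.7, 0.0], [-0.001, -0.001, -1.0]]
wrist_force: [-1.5, 0.1, 5.0]
gripper_width: 0.407
gripper_force: 30.0
```

>>> apply_moves(
  moves=[
    [[0,0,0.0001],6],
    [[0,0,0.0001],6],
    [[0,0,0.0001],6],
    [[0,0,0.0001],6],
    [[0,0,0.0001],6],
  ],
)

```text
time_s: 12.98
tcp_pos: [0.5583, 0.2204, 0.0864]
ee_rot: [[-0.963, -0.269, 0.002], [-0.269, 0.963, 0.0], [-0.002, -0.0, -1.0]]
wrist_force: [-2.4, 0.1, 5.1]
gripper_width: 0.411
gripper_force: 30.0
```

```bash
python3 - <<'E'
from h import *
s=r.sense();print(s["tcp_pos"],s["gripper_width"],s["wrist_force"],s["moment"],s["joints"])
E
```

```text
[0.55825222 0.22041881 0.08638375] 0.41058386608557595 [-2.43527848  0.13285256  5.08221948] [0.31165281 0.47647787 0.11281518] [ 3.70086643e+01  2.48144291e+01 -1.12819349e+01  4.56666442e-02
 -5.38209492e+01 -1.11444944e+02]
```

>>> apply_moves(
  moves=[
    [[0,0,-0.001],0],
    [[0,0,0],0],
    [[0,0,0],0],
  ],
)

```text
time_s: 13.23
tcp_pos: [0.558, 0.2206, 0.0865]
ee_rot: [[-0.961, -0.276, 0.001], [-0.276, 0.961, 0.001], [-0.001, 0.0, -1.0]]
wrist_force: [-1.1, 1.3, 2.0]
gripper_width: 0.4
gripper_force: 30.0
```

>>> apply_moves(
  moves=[
    [[0,0,0],0],
    [[0,0,0],0],
    [[0,0,0],0],
    [[0,0,0],0],
    [[0,0,0],0],
  ],
  hand=0.065,
)

```text
time_s: 13.65
tcp_pos: [0.5575, 0.2199, 0.0862]
ee_rot: [[-0.962, -0.275, -0.001], [-0.275, 0.962, -0.001], [0.001, -0.0, -1.0]]
wrist_force: [0.2, 0.1, -0.2]
gripper_width: 0.687
gripper_force: 0.0
```

>>> apply_moves(
  moves=[
    [[0,0,0],0],
    [[0,0,0],0],
    [[0,0,0],0],
    [[0,0,0],0],
    [[0,0,0],0],
  ],
)

```text
time_s: 14.07
tcp_pos: [0.5576, 0.2202, 0.0865]
ee_rot: [[-0.962, -0.275, -0.0], [-0.275, 0.962, 0.0], [0.0, 0.0, -1.0]]
wrist_force: [-0.3, -1.3, 0.8]
gripper_width: 0.745
gripper_force: 0.0
```

>>> apply_moves(
  moves=[
    [[0,0,0],-6],
    [[0,0,0],-6],
    [[0,0,0],-6],
    [[0,0,0],-6],
    [[0,0,0],-6],
  ],
)

```text
time_s: 14.48
tcp_pos: [0.5576, 0.2202, 0.0865]
ee_rot: [[-0.692, -0.722, 0.0], [-0.722, 0.692, 0.0], [-0.0, 0.0, -1.0]]
wrist_force: [0.4, 0.2, -0.1]
gripper_width: 0.749
gripper_force: 0.0
```

>>> apply_moves(
  moves=[
    [[0,0,0],-6],
    [[0,0,0],-6],
    [[0,0,0],-6],
    [[0,0,0],-6],
    [[0,0,0],-6],
  ],
)

```text
time_s: 14.9
tcp_pos: [0.5576, 0.2202, 0.0865]
ee_rot: [[-0.238, -0.971, 0.0], [-0.971, 0.238, -0.0], [0.0, -0.0, -1.0]]
wrist_force: [-0.6, 0.6, -1.4]
gripper_width: 0.749
gripper_force: 0.0
```

>>> apply_moves(
  moves=[
    [[0,0,0],-6],
    [[0,0,0],-6],
    [[0,0,0],-6],
    [[0,0,0],-6],
    [[0,0,0],-6],
  ],
)

```text
time_s: 15.32
tcp_pos: [0.5576, 0.2202, 0.0865]
ee_rot: [[0.28, -0.96, -0.0], [-0.96, -0.28, -0.0], [0.0, 0.0, -1.0]]
wrist_force: [0.6, 0.4, 0.2]
gripper_width: 0.746
gripper_force: 0.0
```

>>> apply_moves(
  moves=[
    [[0,0,0],-6],
    [[0,0,0],-6],
    [[0,0,0],-6],
    [[0,0,0],-6],
    [[0,0,0],-6],
  ],
)

```text
time_s: 15.73
tcp_pos: [0.5576, 0.2202, 0.0865]
ee_rot: [[0.722, -0.692, -0.0], [-0.692, -0.722, -0.0], [-0.0, 0.0, -1.0]]
wrist_force: [0.5, -0.5, 0.7]
gripper_width: 0.749
gripper_force: 0.0
```

>>> apply_moves(
  moves=[
    [[0,0,0],0],
    [[0,0,0],0],
    [[0,0,0],0],
    [[0,0,0],0],
    [[0,0,0],0],
  ],
  hand=0.0,
)

```text
time_s: 16.15
tcp_pos: [0.5576, 0.2202, 0.0865]
ee_rot: [[0.718, -0.696, 0.0], [-0.696, -0.718, -0.0], [0.0, -0.0, -1.0]]
wrist_force: [0.3, 0.6, -0.5]
gripper_width: 0.452
gripper_force: 0.0
```

>>> apply_moves(
  moves=[
    [[0,0,0],0],
    [[0,0,0],0],
    [[0,0,0],0],
    [[0,0,0],0],
    [[0,0,0],0],
  ],
)

```text
time_s: 16.57
tcp_pos: [0.5577, 0.2202, 0.0866]
ee_rot: [[0.718, -0.696, 0.0], [-0.696, -0.718, 0.0], [0.0, -0.0, -1.0]]
wrist_force: [0.2, -0.0, 0.4]
gripper_width: 0.409
gripper_force: 30.0
```

Regripped on the flats; press lightly and turn forward the last 120°.

>>> apply_moves(
  moves=[
    [[0,0,0.001],0],
    [[0,0,0.0001],6],
    [[0,0,0.0001],6],
    [[0,0,0.0001],6],
    [[0,0,0.0001],6],
  ],
)

```text
time_s: 16.98
tcp_pos: [0.5578, 0.2199, 0.0859]
ee_rot: [[0.37, -0.929, 0.0], [-0.929, -0.37, -0.001], [0.001, -0.0, -1.0]]
wrist_force: [-0.8, -1.2, 4.4]
gripper_width: 0.405
gripper_force: 30.0
```

>>> apply_moves(
  moves=[
    [[0,0,0.0001],6],
    [[0,0,0.0001],6],
    [[0,0,0.0001],6],
    [[0,0,0.0001],6],
    [[0,0,0.0001],6],
  ],
)

```text
time_s: 17.4
tcp_pos: [0.5575, 0.2198, 0.0855]
ee_rot: [[-0.145, -0.989, -0.0], [-0.989, 0.145, -0.001], [0.001, -0.0, -1.0]]
wrist_force: [-1.8, -0.9, 5.0]
gripper_width: 0.409
gripper_force: 30.0
```

>>> apply_moves(
  moves=[
    [[0,0,0.0001],6],
    [[0,0,0.0001],6],
    [[0,0,0.0001],6],
    [[0,0,0.0001],6],
    [[0,0,0.0001],6],
  ],
)

```text
time_s: 17.82
tcp_pos: [0.5572, 0.2201, 0.085]
ee_rot: [[-0.62, -0.785, -0.0], [-0.785, 0.62, -0.001], [0.001, -0.0, -1.0]]
wrist_force: [-3.9, -0.2, 5.2]
gripper_width: 0.409
gripper_force: 30.0
```

>>> apply_moves(
  moves=[
    [[0,0,0.0001],6],
    [[0,0,0.0001],6],
    [[0,0,0.0001],6],
    [[0,0,0.0001],6],
    [[0,0,0.0001],6],
  ],
)

```text
time_s: 18.23
tcp_pos: [0.5572, 0.2204, 0.0845]
ee_rot: [[-0.929, -0.37, -0.0], [-0.37, 0.929, -0.0], [0.0, 0.0, -1.0]]
wrist_force: [-3.2, 0.3, 5.2]
gripper_width: 0.407
gripper_force: 30.0
```

>>> apply_moves(
  moves=[
    [[0,0,0.0001],6],
    [[0,0,0],0],
    [[0,0,0],0],
    [[0,0,0],0],
    [[0,0,0],0],
  ],
)

```text
time_s: 18.65
tcp_pos: [0.5579, 0.2202, 0.0844]
ee_rot: [[-0.961, -0.276, 0.001], [-0.276, 0.961, 0.0], [-0.001, 0.0, -1.0]]
wrist_force: [-1.8, -0.7, 5.1]
gripper_width: 0.409
gripper_force: 30.0
```

```bash
python3 - <<'E'
from h import *
s=r.sense();print(s["tcp_pos"],s["gripper_width"],s["wrist_force"],s["moment"],s["joints"])
p=imaging.capture("wrist")
for d in models.place_of(p,"bolt"): print(f_at_z(p,np.array(d["at"])*[512,384],.11))
cv2.imwrite("pics/w7.png",p["frame"])
E
```

```text
[0.55791835 0.22018667 0.08437489] 0.40888114453369023 [-1.82570824 -0.70768281  5.09448505] [-0.05480562  0.35604539 -0.1211209 ] [ 3.69965467e+01  2.49231213e+01 -1.14245870e+01  1.68022739e-02
 -5.36041410e+01 -1.10970826e+02]
[0.55722775 0.22187787 0.11      ]
```

View pics/w7.png

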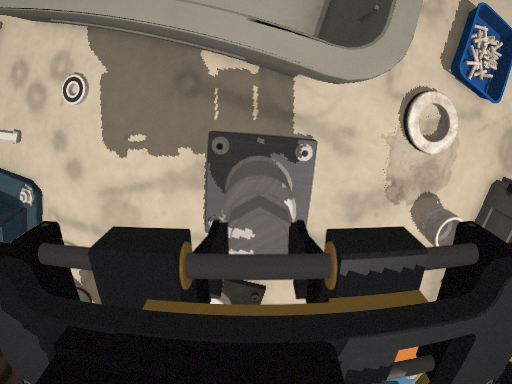

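The fingers at (215,265) and (305,265) straddle the head. The bearing (75,88), the ring (432,122) and the collar (448,232) still stand in place. The tool has come down 11.7 mm and the bolt is still, so I'm handing in.

```bash
python3 -c "
from station import r
print(r.finish_job())"
```

```text
the job is handed in; nothing more can be done
None
```

I turned the bolt backward until it dropped one thread, then forward one full turn with one regrip, and handed the job in at about 19 s with the head still gripped. By the arm's own reading it is about 11.7 mm below the first crest; the verdict was not shown.

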